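Sterilise the dough scraper: slot it and hold the run key

ROBOT

A 7-joint arm with a two-finger parallel gripper is mounted at the origin on a cart in front of the work surface, level with it; the furniture and walls round the work are solid. World frame = base frame: x ahead of the robot, y to its left, z up, the work surface at z = 0. Lengths are in m, angles in rad, forces in N, time in s.
With the tool pointing down it reaches from about 0.4 to 0.875 m from the base axis. Payload 6.5 kg.
Tool frame: the origin (TCP) lies between the finger pads; the fingertips stand env.tips_ahead ahead of it and the grasp point (between the pads) lies 8 mm behind it (env.tips_ahead is the distance from the TCP to the fingertips, in m); z points along the fingers, y is the line along which they close (so a half turn about z gives the same grasp; the last joint's range is limited). The gripper opens to 85 mm and grips with 20 to 120 N. Pads are 22 mm wide; open, the fingers measure 114 mm over their backs; the gripper's body (76 mm by 85 mm) begins 54 mm behind the grasp point. The pads swing forward as they close: fully open they stand 13 mm farther back than shut.
Start: joints at [-1.375, 0.536, -0.004, 1.538, 0.003, 1.067, -0.071], TCP at [0.168, 0.628, 0.242] pointing down, gripper open.
Joint ranges: [-2.7, 2.7], [-0.37, 2.16], [-1.27, 1.26], [0.24, 2.4], [-1.31, 4.45], [0.19, 1.91], [-2.76, 2.76]. Speed limits (rad/s): [2.39, 2.39, 3.14, 3.14, 3.14, 3.14, 3.14].

INTERFACE

Orientations are given as a unit quaternion [w, x, y, z].
In Python, from cell import env gives the robot as it stands.
- The arm moves only by the tool move_arm, never from a script. Its argument "rows" is a list of rows, each a list of 6 numbers: the shift along the tool's x, y, z scaled (see below), then the turn, a rotation vector about the tool's x, y, z scaled (see below). A call has 1 to 20 rows; each row shifts and turns the commanded pose from where the row before left it, along the tool's axes as they then stand; what a row does not reach is not made up. The controller multiplies each number of a shift by 4 cm and each number of a turn by 360 degrees. A row lasts 1/8 s, in which the tool goes at most 62.5 mm and 10.7 degrees, less where a joint would pass 70% of its speed; a pose out of reach is approached as far as the arm can. A call with a number of a shift or a turn outside -1 to 1 is refused whole. A call with a gripper value outside its range is refused whole. "gripper" is the closure, from -1 (fully open) to 1 (shut), set as the call begins (left out, the last holds). The fingers move at their own pace and stop on an object; "force" is the grip in N (left out, the last holds). Time passes only in rows, so rows that do not move let the fingers close. It gives the time, the measured TCP pose, the force, the opening and the grip force at its end, in the units of the state.
- env.observe(): the state, without advancing time (a new reading comes with each control period).
- env.camera(name): name is "side" or "top"; returns a dict with "image" (384x512x3 uint8, blue, green, red), "fovy" (degrees; the focal length in pixels is half the picture's height over the tangent of half this angle, whatever the lens; pixels are square), "cx", "cy" (the principal point, pixels), "dist_coeffs" ([k1, k2, p1, p2, k3] as OpenCV has them; the pictures are not rectified), "position" and "orientation" of the camera in the world. Camera axes: x right, y up, looking along -z (the intrinsics and any distortion apply to the point x, -y, -z); pixel columns grow to the right and rows downward; lengths in m; the calibration is good to about 2 mm. A picture is of the moment at which its call begins. There is no depth.
- env.finish_job(): hands the job in; it is judged then, once.
The state is a dict: "time": time; "joint_positions": joint angles; "qd": joint speeds; "joint_torque": joint torques, N m; "ee_pos": TCP position; "tcp_rot": TCP orientation; "force": force on the tool from outside, world axes, zero at the start; "wrist_torque": the same for the moment, N m; "opening": finger opening in m; "finger_force": force on a finger pad.
Only numpy, scipy, OpenCV 4.12 (cv2) and the standard library are available. Lean on these libraries where they do the work, as an engineer would, in place of code of your own. Each camera call takes 0.05 s, during which the arm holds its last target. There are 200 camera calls.

TASK

Take the dough scraper out of the draining stand, slide it blade edge down into the slot of the blade steriliser until it stands on the slot's floor, and let go of it. Then, with the fingertips, press the steriliser's spring-loaded run key down until its top is flush with the tops of the two guard cheeks beside it, and finish holding it there: the program ends while the key is held, neither let go nor pushed through to the bottom (that trips the machine). Leave the key alone until the scraper is in, and do not disturb the tubs and the label roll standing around.

Things in the scene. Friction and masses are not known exactly. Their poses are not given: they have to be found in the camera images.
- scraper: Loose dough scraper, 105 to 210 g: steel blade 90 wide (x) x 3 thick (y) x 74 high (z) under a black bar handle 112 long (x) x 18 thick (y) x 26 high (z). Origin: middle of the blade's lower edge; z points up to the handle, whose underside is at z = 70 mm and top at z = 96 mm. It starts upright in the draining stand, leaning up to about 5 degrees.
- scraper_grip (a point): Middle of the scraper's handle, 83 mm above the blade's lower edge; grip it across its 18 mm thickness (y) from above.
- stand: White plastic draining stand, fixed: foot 130 (x) x 80 (y) x 8 mm, on it an upright slot along x, 6 mm wide and 97 mm long inside, open at the top; its walls end 48 mm above the worktop and its floor is 8 mm above it. Origin: underside centre. It may stand left or right of the steriliser, up to about 20 degrees turned.
- steriliser: Steel blade steriliser, a fixed case 140 (x) x 210 (y) x 74 mm high (z), front with vent slits facing -x, up to about 20 degrees turned. Origin: underside centre. The blade slot is in the half towards -y, the run key in the half towards +y.
- slot_mouth (a point): Centre of the slot's mouth in the steriliser's top, 74 mm above the worktop, 50 mm towards -y of the case's centre. The slot runs along the steriliser's x: 97 mm long and 7 mm wide inside, straight down for 45 mm, with a 4 mm chamfer round the mouth.
- slot_floor (a point): Centre of the slot's floor, 45 mm straight below slot_mouth. A seated scraper stands with its lower edge here and its handle's underside 25 mm above the case's top.
- guard_top (a point): Fixed point midway between the two guard cheeks (each 6 x 50 mm, 54 mm apart between centres along the steriliser's x), at the height of their tops: 10 mm above the case's top, 84 mm above the worktop.
- key_top (a point): Centre of the run key's top face (grey ribbed block, 42 x 40 mm, between the cheeks). Released, it stands 12 mm above guard_top; it moves straight down.
- run_key (a joint): Travel of the run key in m: 0 released, 0.012 flush with the guard cheeks, 0.024 bottomed. Spring: about 4 N to start, about 9 N flush, about 13.5 N at the bottom; it returns when let go.
- round_tub: Bystander: round translucent tub with lid, 98 mm across, 61 mm high. Origin: underside centre.
- label_roll: Bystander: white label roll lying flat, 78 mm across, 34 mm high. Origin: underside centre.
- lidded_tub: Bystander: square translucent tub with lid, 105 x 118 x 54 mm. Origin: underside, near its centre.
There are look-alikes about, which are no part of the job. There is more than one size of the scraper; the job needs the largest.

How it is judged:
By the outcome, as a careful person would: the job done as asked, in the order asked, and still so for the second after the job is handed in, while the arm keeps its last pose, push and grip.
It also fails if it takes over 51 s, if anything falls off the work surface, if the arm or the gripper's body presses on something with over 40 N, if the wrist force passes 120 N, or if a joint passes its speed limit or range.

## Working session

There is one attempt and no reset: what is moved stays moved. The work goes in short steps, Python scripts to look and compute and a tool call to move; the robot and the scene stay as the last step left them, time stands still between calls to the robot, and variables do not carry over. Pictures are saved under pics/ and viewed, at most 10 in all, crops included, and the job is handed in when it is done.

Besides the shell and the picture viewer there is one more tool, called after "Call:" by a JSON object that holds its "name" and its "arguments". move_arm: Moves the arm, as the interface text tells. Its arguments: {"type":"object","properties":{"rows":{"type":"array","items":{"type":"array","items":{"type":"number","minimum":-1,"maximum":1}}},"gripper":{"type":"number"},"force":{"type":"number"}},"required":["rows"]}

```bash
mkdir -p pics; cat > h.py <<'E'
import numpy as np, cv2
from cell import env
from scipy.spatial.transform import Rotation as R
def cam(n):
    c=env.camera(n); f=c["image"].shape[0]/2/np.tan(np.radians(c["fovy"])/2)
    c["K"]=np.array([[f,0,c["cx"]],[0,f,c["cy"]],[0,0,1]]); c["D"]=np.array(c["dist_coeffs"],float)
    q=c["orientation"]; c["R"]=R.from_quat([q[1],q[2],q[3],q[0]]).as_matrix(); c["p"]=np.array(c["position"]); return c
def rays(c,px):
    u=cv2.undistortPoints(np.array(px,float).reshape(-1,1,2),c["K"],c["D"]).reshape(-1,2)
    d=np.c_[u[:,0],-u[:,1],-np.ones(len(u))]@c["R"].T
    return d/np.linalg.norm(d,axis=1)[:,None]
def onz(c,px,z):
    d=rays(c,px); return c["p"]+d*((z-c["p"][2])/d[:,2])[:,None]
def tri(c1,p1,c2,p2):
    a,b=rays(c1,[p1])[0],rays(c2,[p2])[0]
    s=np.linalg.lstsq(np.c_[a,-b],c2["p"]-c1["p"],rcond=None)[0]
    A,B=c1["p"]+a*s[0],c2["p"]+b*s[1]; return (A+B)/2,np.linalg.norm(A-B)
def proj(c,P):
    q=(np.atleast_2d(P)-c["p"])@c["R"]*[1,-1,-1]
    return cv2.projectPoints(q,np.zeros(3),np.zeros(3),c["K"],c["D"])[0].reshape(-1,2)
E
python3 - <<'E'
from h import *
for n in("top","side"):
    c=cam(n); cv2.imwrite(f"pics/{n}0.png",cv2.resize(c["image"],(800,600),interpolation=cv2.INTER_CUBIC)); print(n,c["p"].round(3),c["R"].round(3).tolist(),c["fovy"],c["D"])
s=env.observe();print(s["tcp_rot"],s["ee_pos"],env.tips_ahead,s["time"],s["force"])
E
```

```text
top [ 0.317 -0.118  1.547] [[0.008, 0.984, -0.179], [-1.0, 0.008, -0.003], [-0.001, 0.179, 0.984]] 43.618789771390965 [0.06533449 0.         0.         0.         0.        ]
side [0.201 1.113 0.551] [[-0.955, 0.121, -0.271], [-0.296, -0.315, 0.902], [0.024, 0.941, 0.336]] 45.63601719489819 [-0.11127636  0.          0.          0.          0.        ]
[-5.69622145e-05  1.30508991e-01  9.91446788e-01 -8.16700074e-04] [0.16809776 0.62729968 0.241474  ] 0.011 0.1 [-0.6203572   0.70704144 -0.17186623]
```

View pics/top0.png

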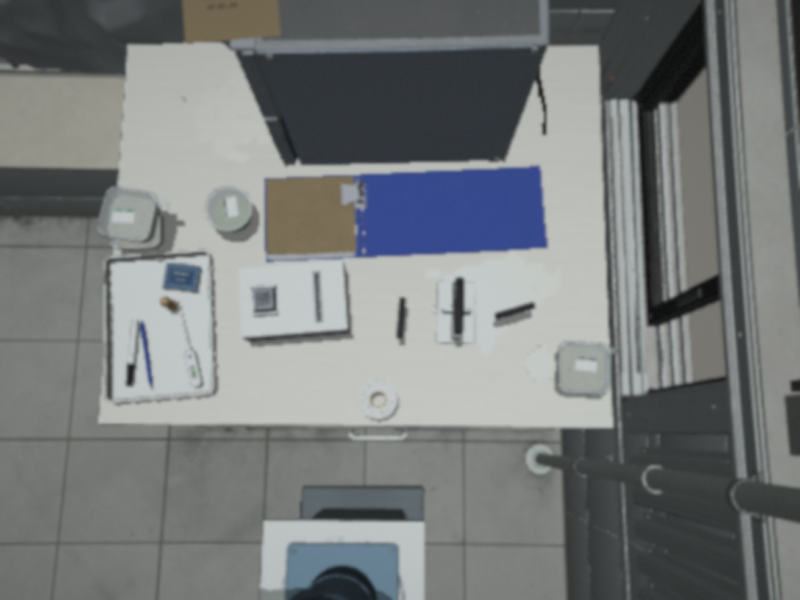

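View pics/side0.png

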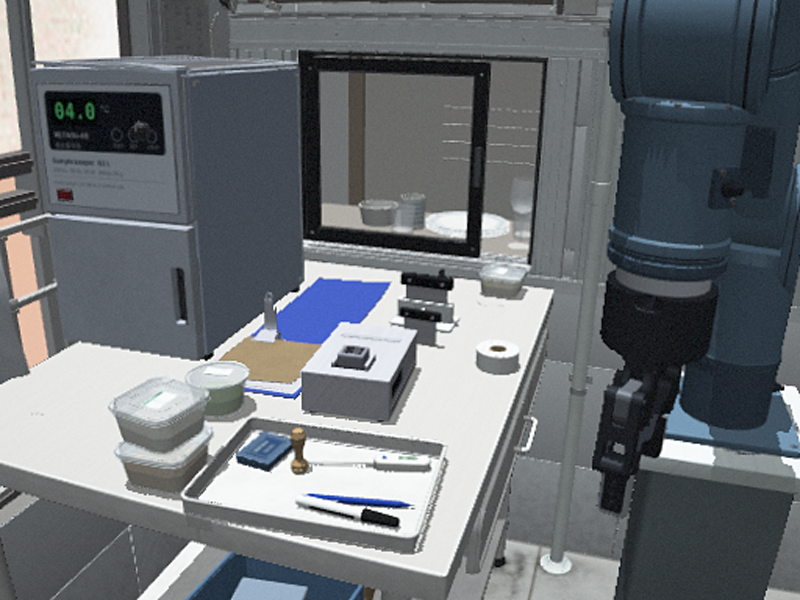

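The top view (800x600 scale) shows the steriliser at (295,300), with its key at (264,298) and slot at (318,297). There are three black handles: (402,318) loose, (458,308) in the white stand, and (515,311) loose. The one in the stand is the longest. The label roll is at (379,400). The tubs are at (230,212), (130,215) and (583,368). I'll check the scale and take a close crop.

```bash
python3 - <<'E'
from h import *
t,s=cam("top"),cam("side")
sc=800/512
for n,c in(("top",t),("side",s)):
    print(n,(proj(c,[[0,0,0],[.168,.628,.242],[.6,0,0]])*sc).round(0).tolist(), c["cx"],c["cy"])
a=t["image"][160:225,145:350]; b=s["image"][165:275,185:305]
a=cv2.resize(a,(800,254),interpolation=cv2.INTER_CUBIC); b=cv2.resize(b,(376,345),interpolation=cv2.INTER_CUBIC)
o=np.zeros((600,800,3),np.uint8);o[:254]=a;o[255:600,:376]=b;cv2.imwrite("pics/crop1.png",o)
# dark blobs top
m=(t["image"].max(2)<60).astype(np.uint8)
k=cv2.connectedComponentsWithStats(m)
for i in range(1,k[0]):
    x,y,w,h,A=k[2][i]
    if 130<x<360 and 150<y<230 and A>25:
        pts=np.argwhere(k[1]==i)[:,::-1].astype(np.float32); print(cv2.minAreaRect(pts),A, onz(t,[k[3][i]],.09).round(3))
E
```

```text
top [[342.0, 601.0], [-54.0, 526.0], [349.0, 295.0]] 257.92207782063724 189.6491751002032
side [[720.0, 415.0], [629.0, 483.0], [373.0, 362.0]] 261.1776715076229 189.85951891265333
((293.5, 195.5), (33.0, 3.0), 90.0) 112 [[ 0.565 -0.223  0.09 ]]
((256.5, 203.5), (21.0, 1.0), 90.0) 27 [[ 0.539 -0.11   0.09 ]]
((328.9622802734375, 198.86795043945312), (1.6483265161514282, 20.878803253173828), 74.05460357666016) 35 [[ 0.555 -0.331  0.09 ]]
```

View pics/crop1.png

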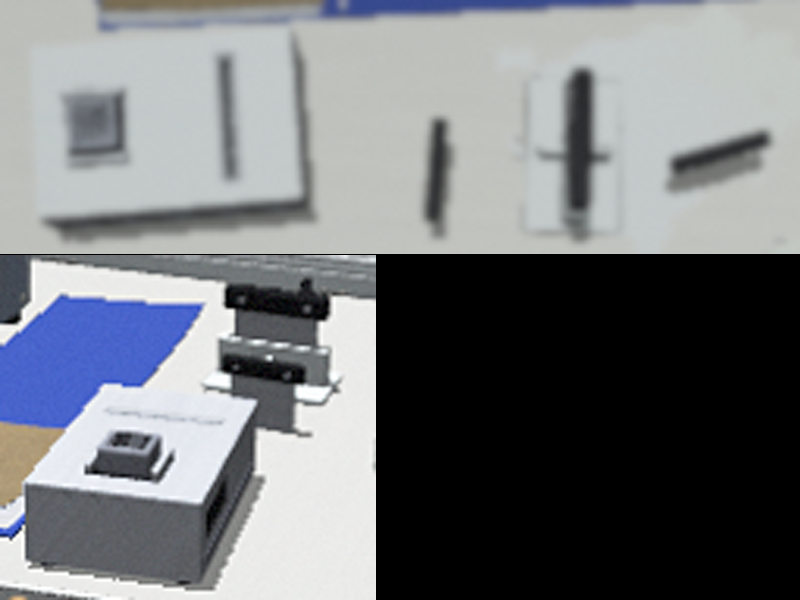

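The crop confirms it. The handle in the stand, at top (458,308) and side (~(428,282)), is clearly the longest. The look-alikes at (402,318) and (515,311) are shorter and stand freely. Next I'll measure the details.

```bash
python3 - <<'E'
from h import *
t,s=cam("top"),cam("side")
g=t["image"].max(2).astype(float); gs=s["image"].max(2).astype(float)
def blob(g,x0,x1,y0,y1,lo,hi):
    r=g[y0:y1,x0:x1]; w=np.clip((hi-r)/(hi-lo),0,1); w[w<.25]=0
    lab,L,st,_=cv2.connectedComponentsWithStats((w>0).astype(np.uint8)); i=1+np.argmax(st[1:,4]); w=w*(L==i)
    Y,X=np.mgrid[y0:y1,x0:x1]; c=np.array([(w*X).sum(),(w*Y).sum()])/w.sum()
    d=np.c_[(X-c[0]).ravel(),(Y-c[1]).ravel()]; C=(d*w.ravel()[:,None]).T@d/w.sum(); l,v=np.linalg.eigh(C)
    return c,v[:,1],np.sqrt(12*l[1]),np.sqrt(12*l[0]),st[i]
np.set_printoptions(precision=4,suppress=True)
h=blob(g,284,302,172,222,40,130); print("handle top",h)
for z in(.09,.104):
    e=onz(t,[h[0],h[0]+h[1]*h[2]/2,h[0]-h[1]*h[2]/2],z); print(z,e.round(4).tolist(), np.linalg.norm(e[1]-e[2]))
hs=blob(gs,254,294,170,190,40,110); print("handle side",hs)
print("tri",tri(t,h[0],s,hs[0]))
sl=blob(g,194,214,168,214,80,170); print("slot",sl); e=onz(t,[sl[0],sl[0]+sl[1]*sl[2]/2,sl[0]-sl[1]*sl[2]/2],.074);print(e, np.degrees(np.arctan2(*(e[1]-e[2])[[1,0]])))
k=blob(g,158,180,178,204,120,190); print("key",k,onz(t,[k[0]],.096))
# steriliser top face: bright in top
m=((g>150)).astype(np.uint8); print(t["image"][190,185],t["image"][190,240])
print(np.round(g[168:226,190].reshape(1,-1))) ; print(g[190,146:228])
o=np.zeros((600,800,3),np.uint8)
o[:400]=cv2.resize(t["image"][165:225,145:265],(800,400),interpolation=cv2.INTER_NEAREST)
cv2.imwrite("pics/crop2.png",o)
q=cv2.resize(s["image"][165:285,190:310],(600,600),interpolation=cv2.INTER_NEAREST);cv2.imwrite("pics/crop3.png",q)
E
```

```text
handle top (array([293.0832, 195.7781]), array([-0.0285,  0.9996]), np.float64(33.06612002446308), np.float64(5.529536962500732), array([  5,   6,  10,  36, 223], dtype=int32))
0.09 [[0.5641, -0.2225, 0.09], [0.5129, -0.2208, 0.09], [0.6161, -0.2242, 0.09]] 0.10323726103882158
0.104 [[0.5618, -0.2215, 0.104], [0.511, -0.2198, 0.104], [0.6132, -0.2232, 0.104]] 0.10224518873871344
handle side (array([273.3237, 180.0529]), array([-0.9976, -0.0697]), np.float64(31.984389341738634), np.float64(11.962967600617658), array([  3,   2,  33,  18, 418], dtype=int32))
tri (array([ 0.5638, -0.2224,  0.091 ]), np.float64(0.00033051195509557833))
slot (array([202.789 , 189.2371]), array([0.0574, 0.9984]), np.float64(30.597343759735907), np.float64(2.8335521352723454), array([  7,   6,   5,  32, 101], dtype=int32))
[[0.5853 0.0579 0.074 ]
 [0.5372 0.0538 0.074 ]
 [0.6339 0.062  0.074 ]] -175.11653242342308
key (array([169.4401, 192.258 ]), array([-0.0926,  0.9957]), np.float64(17.73752688466966), np.float64(15.001192985244407), array([  3,   5,  17,  20, 310], dtype=int32)) [[0.571 0.157 0.096]]
[201 200 195] [189 194 192]
[[190. 198. 201. 201. 201. 201. 201. 202. 201. 201. 201. 201. 201. 201.
  201. 201. 201. 201. 200. 201. 202. 202. 201. 201. 201. 200. 201. 202.
  201. 202. 202. 202. 201. 202. 201. 201. 201. 201. 201. 200. 201. 201.
  200. 198. 181. 136.  92.  81.  90. 104. 115. 138. 171. 188. 193. 194.
  194. 194.]]
[191. 191. 191. 192. 191. 191. 193. 195. 199. 200. 200. 200. 200. 199.
 191. 172. 151. 133. 115. 110. 108. 108. 104. 104. 104. 109. 117. 125.
 111.  87. 115. 165. 192. 200. 201. 201. 201. 201. 201. 201. 201. 202.
 201. 201. 201. 201. 201. 201. 201. 201. 201. 201. 201. 197. 185. 157.
 121. 112. 142. 170. 188. 199. 201. 201. 201. 201. 201. 201. 201. 202.
 201. 201. 201. 194. 173. 136. 111. 128. 162. 184. 192. 193.]
```

View pics/crop2.png

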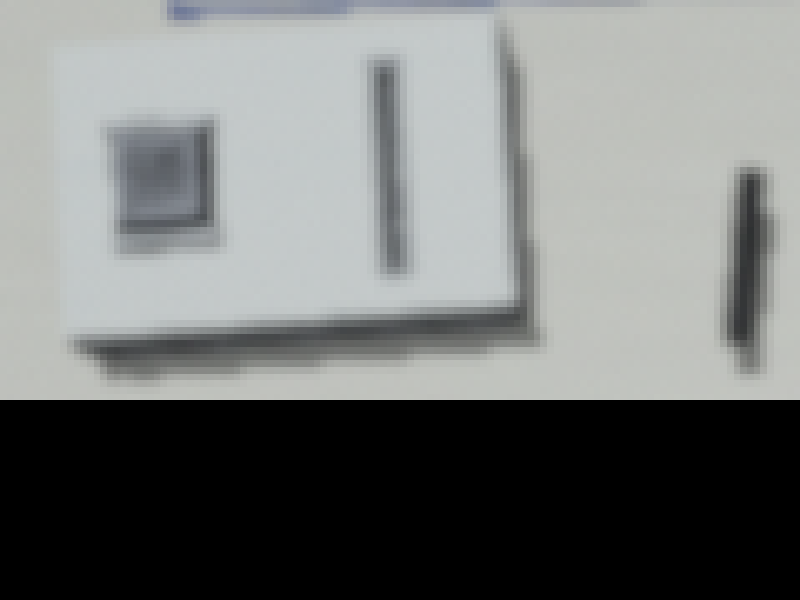

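View pics/crop3.png

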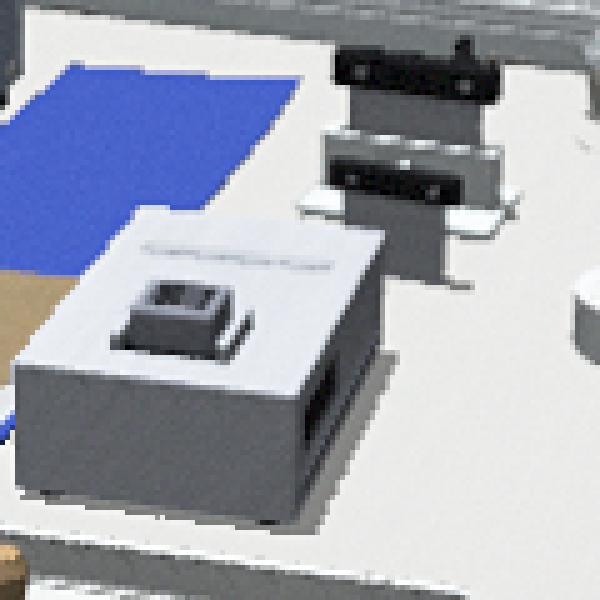

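```bash
python3 - <<'E'
from h import *
np.set_printoptions(precision=4,suppress=True)
t,s=cam("top"),cam("side")
S=np.array([[217.4,206.4],[266.8,211.6],[249.8,243.6],[193.4,237.6]]);T=np.array([[219.5,167.2],[223,210.7],[154.7,215.2],[153.2,171.7]])
for a,b in zip(T,S): print(tri(t,a,s,b))
M=np.array([[.07,-.105],[-.07,-.105],[-.07,.105],[.07,.105]])
for c,P in((t,T),(s,S)):
    W=onz(c,P,.074)[:,:2]; mu=W.mean(0); a=M; b=W-mu
    th=np.arctan2((a[:,0]*b[:,1]-a[:,1]*b[:,0]).sum(),(a*b).sum()); Rm=np.array([[np.cos(th),-np.sin(th)],[np.sin(th),np.cos(th)]])
    print("case",mu,np.degrees(th),"res",(b-a@Rm.T).round(4).tolist(),"slot",mu+Rm@[0,-.05],"key+50",mu+Rm@[0,.05])
# side slot centre & key corners & handle corners by ray
print("side slot",onz(s,[[190+238/5,165+258/5]],.074))
kt=onz(s,[[190+x/5,165+y/5] for x,y in((146,282),(233,292),(218,328),(130,318))],.096);print("key side",kt.mean(0),kt)
# handle in side: intersect rays of 4 corners w/ vertical plane of handle
n=np.array([.0034,.1022,0]);n/=np.linalg.norm(n);P0=np.array([.5635,-.2224+.009,.09])
px=[[190+x/5,165+y/5] for x,y in((333,46),(500,64),(500,104),(333,86))]
d=rays(s,px); print("handle corners",s["p"]+d*(((P0-s["p"])@n)/(d@n))[:,None])
q=np.array(env.observe()["tcp_rot"]); print(R.from_quat(q[[1,2,3,0]]).as_matrix())
E
```

```text
(array([0.6588, 0.0082, 0.0725]), np.float64(0.004659094980432378))
(array([ 0.5195, -0.0062,  0.0719]), np.float64(0.0018721982533542892))
(array([0.5012, 0.2027, 0.075 ]), np.float64(0.0029095157265364526))
(array([0.6393, 0.2145, 0.0726]), np.float64(0.001697469306283824))
case [0.5793 0.1047] 4.6227461078354555 res [[-0.0013, 0.0018], [0.0003, -0.0009], [0.0017, -0.0003], [-0.0007, -0.0005]] slot [0.5833 0.0548] key+50 [0.5752 0.1545]
case [0.5791 0.107 ] 5.8577613196712885 res [[0.0006, 0.0013], [-0.0011, 0.0033], [0.0015, -0.0034], [-0.001, -0.0013]] slot [0.5842 0.0573] key+50 [0.574  0.1567]
side slot [[0.582  0.0597 0.074 ]]
key side [0.5702 0.172  0.096 ] [[0.5967 0.1527 0.096 ]
 [0.5522 0.1491 0.096 ]
 [0.5444 0.191  0.096 ]
 [0.5877 0.195  0.096 ]]
handle corners [[ 0.6178 -0.2152  0.1064]
 [ 0.5069 -0.2115  0.1087]
 [ 0.5057 -0.2115  0.0824]
 [ 0.6172 -0.2152  0.0794]]
[[-0.966   0.2587 -0.    ]
 [ 0.2587  0.966  -0.0002]
 [-0.     -0.0002 -1.    ]]
```

Call:
{"name": "move_arm", "arguments": {"rows": [[0,0,0,0,0,-0.018],[0,0,0,0,0,-0.018],[-0.8,-0.6,0,0,0,0],[-0.8,-0.6,0,0,0,0],[-0.8,-0.6,0,0,0,0],[-0.8,-0.6,0,0,0,0],[-0.8,-0.6,0,0,0,0],[-0.8,-0.6,0,0,0,0],[-0.8,-0.6,0,0,0,0],[-0.8,-0.6,0,0,0,0],[-0.8,-0.6,0,0,0,0],[-0.8,-0.6,0,0,0,0],[-0.8,-0.6,0,0,0,0],[-0.8,-0.6,0,0,0,0]], "gripper": -0.3, "force": 60}}

```text
time: 2.15
ee_pos: [0.5427, 0.3256, 0.2424]
tcp_rot: [0.0, 0.018, 1.0, 0.0]
force: [1.1, 0.2, -0.0]
opening: 0.0558
finger_force: 0.0
```

Call:
{"name": "move_arm", "arguments": {"rows": [[-0.065,-0.91,0,0,0,0],[-0.065,-0.91,0,0,0,0],[-0.065,-0.91,0,0,0,0],[-0.065,-0.91,0,0,0,0],[-0.065,-0.91,0,0,0,0],[-0.065,-0.91,0,0,0,0],[-0.065,-0.91,0,0,0,0],[-0.065,-0.91,0,0,0,0],[-0.065,-0.91,0,0,0,0],[-0.065,-0.91,0,0,0,0],[-0.065,-0.91,0,0,0,0],[-0.065,-0.91,0.25,0,0,0],[-0.065,-0.91,0.25,0,0,0],[-0.065,-0.91,0.25,0,0,0],[-0.065,-0.91,0.25,0,0,0],[0,0,0.25,0,0,0]]}}

```text
time: 4.15
ee_pos: [0.5606, -0.2247, 0.1921]
tcp_rot: [0.0, 0.02, 1.0, -0.001]
force: [-0.4, 0.7, 0.5]
opening: 0.0555
finger_force: 0.0
```

Call:
{"name": "move_arm", "arguments": {"rows": [[-0.03,0.05,0.5,0,0,0],[0,0,0.5,0,0,0],[0,0,0.5,0,0,0],[0,0,0.5,0,0,0],[0,0,0.5,0,0,0],[0,0,0.17,0,0,0],[0,0,0,0,0,0]]}}

```text
time: 5.03
ee_pos: [0.5624, -0.2186, 0.0851]
tcp_rot: [-0.0, 0.018, 1.0, 0.0]
force: [-0.4, -0.4, -0.1]
opening: 0.0553
finger_force: 0.0
```

```bash
python3 - <<'E'
from h import *
t,s=cam("top"),cam("side")
o=np.zeros((560,800,3),np.uint8)
o[:,:400]=cv2.resize(t["image"][160:230,268:318],(400,560),interpolation=cv2.INTER_NEAREST)
o[:,400:]=cv2.resize(s["image"][130:214,245:305],(400,560),interpolation=cv2.INTER_NEAREST)
cv2.imwrite("pics/grasp.png",o)
st=env.observe();print(st["ee_pos"],st["force"])
E
```

```text
[ 0.56308606 -0.21896787  0.08611222] [0.06433541 0.41240229 0.10580144]
```

View pics/grasp.png

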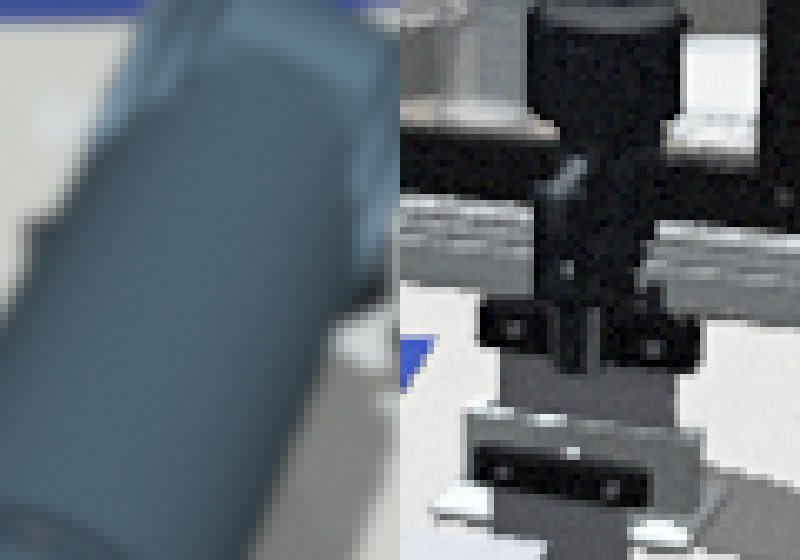

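The side view shows the fingers straddling the handle, near its middle (575 against 590 in the crop). I'll correct y by 3 mm and close.

Call:
{"name": "move_arm", "arguments": {"rows": [[0.03,-0.08,0,0,0,0],[0,0,0,0,0,0]]}}

```text
time: 5.38
ee_pos: [0.5613, -0.2225, 0.086]
tcp_rot: [0.0, 0.018, 1.0, -0.0]
force: [-0.1, -1.1, -0.1]
opening: 0.0553
finger_force: 0.0
```

Call:
{"name": "move_arm", "arguments": {"rows": [[0,0,0,0,0,0],[0,0,0,0,0,0],[0,0,0,0,0,0],[0,0,0,0,0,0],[0,0,0,0,0,0]], "gripper": 1, "force": 60}}

```text
time: 6.0
ee_pos: [0.5615, -0.2221, 0.0857]
tcp_rot: [0.0, 0.018, 1.0, -0.0]
force: [0.4, -0.3, 3.3]
opening: 0.0172
finger_force: 59.0
```

Call:
{"name": "move_arm", "arguments": {"rows": [[0,0,-0.2,0,0,0],[0,0,-0.4,0,0,0],[0,0,-0.5,0,0,0],[0,0,-0.5,0,0,0],[0,0,-0.5,0,0,0],[0,0,-0.5,0,0,0],[0,0,-0.5,0,0,0],[0,0,-0.5,0,0,0],[0,0,-0.3,0,0,0]]}}

```text
time: 7.12
ee_pos: [0.5618, -0.2219, 0.2438]
tcp_rot: [0.001, 0.018, 1.0, -0.0]
force: [-0.0, 0.1, -1.4]
opening: 0.0169
finger_force: 58.7
```

Call:
{"name": "move_arm", "arguments": {"rows": [[-0.033,0.4,0,0,0,0],[-0.033,0.8,0,0,0,0],[-0.033,0.8,0,0,0,0],[-0.033,0.8,0,0,0,0],[-0.033,0.8,0,0,0,0],[-0.033,0.8,0,0,0,0],[-0.033,0.8,0,0,0,0],[-0.033,0.8,0,0,0,0],[-0.033,0.8,0,0,0,0],[0,0,0.4,0,0,-0.0195],[0,0,0.4,0,0,0],[0,0,0,0,0,0]]}}

```text
time: 8.62
ee_pos: [0.5812, 0.0493, 0.2076]
tcp_rot: [-0.002, -0.042, 0.999, -0.0]
force: [-0.2, 0.6, -2.2]
opening: 0.0171
finger_force: 58.6
```

```bash
python3 - <<'E'
from h import *
t,s=cam("top"),cam("side")
o=np.zeros((600,800,3),np.uint8)
o[:,:400]=cv2.resize(t["image"][150:225,185:235],(400,600),interpolation=cv2.INTER_CUBIC)
o[:,400:]=cv2.resize(s["image"][105:225,205:285],(400,600),interpolation=cv2.INTER_NEAREST)
cv2.imwrite("pics/over.png",o)
st=env.observe();print(st["ee_pos"],st["tcp_rot"],st["force"])
E
```

```text
[0.58266138 0.0491902  0.20936628] [-2.54241150e-04 -4.23610930e-02  9.99102328e-01 -1.07563662e-04] [-0.26368474 -0.80983474 -1.87175362]
```

View pics/over.png

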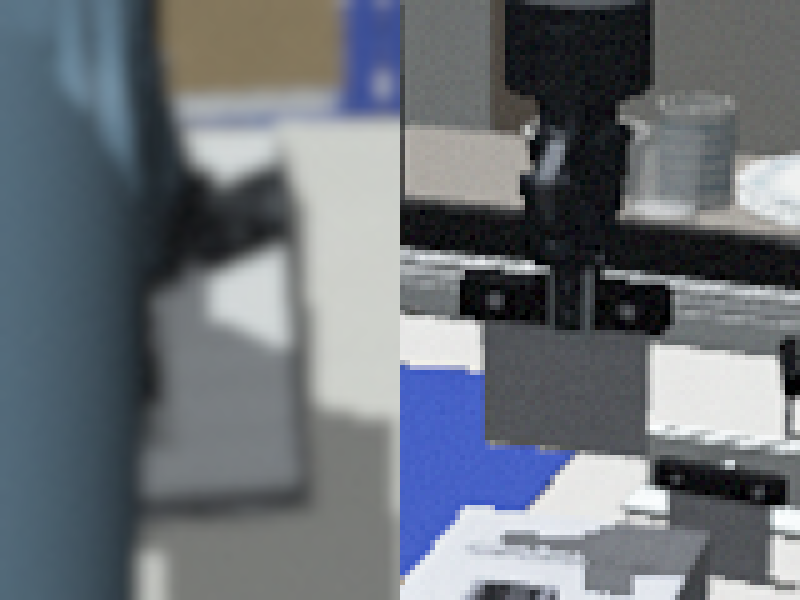

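The side view shows the blade hanging above the case, slightly short of the slot. Its lower corners are at crop (485,440) and (648,455), and the handle is held near its middle. I'll work out where the lower edge is.

```bash
python3 - <<'E'
from h import *
np.set_printoptions(precision=4,suppress=True)
s=cam("side")
th=np.radians(4.86);n=np.array([-np.sin(th),np.cos(th),0]);P0=np.array([.582,.0492,.1])
def pl(off,px):
    d=rays(s,[[205+(x-400)/5,105+y/5] for x,y in px]);P=P0+n*off; return s["p"]+d*(((P-s["p"])@n)/(d@n))[:,None]
b=pl(.0015,[(485,440),(648,455)]);print("blade low",b,b.mean(0),np.linalg.norm(b[1]-b[0]))
h=pl(.009,[(461,268),(671,288),(671,333),(461,315)]);print("handle",h,h.mean(0))
st=env.observe();print(st["ee_pos"])
E
```

```text
blade low [[0.6283 0.0546 0.1331]
 [0.5397 0.0471 0.1338]] [0.584  0.0509 0.1335] 0.08894395194051319
handle [[0.6379 0.063  0.2291]
 [0.5273 0.0536 0.2278]
 [0.5267 0.0535 0.204 ]
 [0.638  0.063  0.2038]] [0.5825 0.0583 0.2162]
[0.583  0.0492 0.2098]
```

Call:
{"name": "move_arm", "arguments": {"rows": [[-0.07,0.21,0,0,0,0],[0,0,0.4,0,0,0],[0,0,0.4,0,0,0],[0,0,0.4,0,0,0],[0,0,0.1,0,0,0],[0,0,0,0,0,0]]}}

```text
time: 9.52
ee_pos: [0.5848, 0.058, 0.1571]
tcp_rot: [-0.0, -0.043, 0.999, -0.0]
force: [-0.9, 0.2, -0.5]
opening: 0.0171
finger_force: 58.6
```

```bash
python3 - <<'E'
from h import *
s,t=cam("side"),cam("top")
o=np.zeros((600,800,3),np.uint8)
o[:,:200]=cv2.resize(t["image"][150:225,195:220],(200,600),interpolation=cv2.INTER_CUBIC)
o[:,200:]=cv2.resize(s["image"][160:240,190:270],(600,600),interpolation=cv2.INTER_NEAREST)
cv2.imwrite("pics/mouth.png",o)
st=env.observe();print(st["ee_pos"],st["tcp_rot"],st["force"])
E
```

```text
[0.58531142 0.05809238 0.15795726] [ 4.75251527e-04 -4.33594838e-02  9.99059421e-01  4.03229767e-05] [-0.08516343  0.35522922 -1.37326063]
```

View pics/mouth.png

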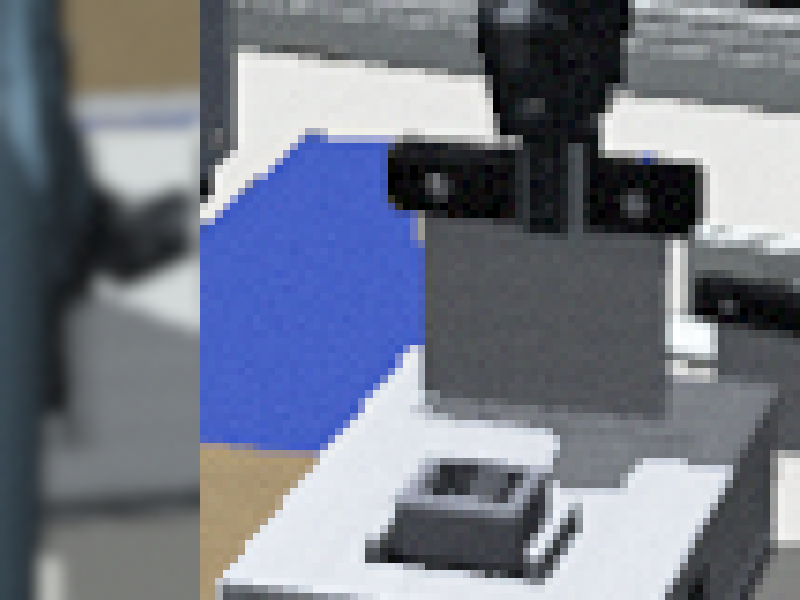

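The blade hangs just above the slot, with its lower edge at side-crop (425,398)–(665,412), which covers the slot. I'll lower it gently.

Call:
{"name": "move_arm", "arguments": {"rows": [[0,0,0.1,0,0,0],[0,0,0.1,0,0,0],[0,0,0.1,0,0,0],[0,0,0.1,0,0,0],[0,0,0,0,0,0]]}}

```text
time: 10.25
ee_pos: [0.5836, 0.0576, 0.1451]
tcp_rot: [-0.001, -0.043, 0.999, 0.0]
force: [-18.4, -2.2, 36.0]
opening: 0.0171
finger_force: 66.4
```

The push of -18 N in x means the blade is catching the chamfer at the +x end. I'll lift, shift 4 mm towards -x and try again.

Call:
{"name": "move_arm", "arguments": {"rows": [[0,0,-0.2,0,0,0],[0.1,0,-0.1,0,0,0],[0,0,0,0,0,0],[0,0,0.1,0,0,0],[0,0,0.1,0,0,0],[0,0,0.05,0,0,0],[0,0,0,0,0,0]]}}

```text
time: 11.12
ee_pos: [0.5807, 0.0578, 0.1431]
tcp_rot: [-0.0, -0.043, 0.999, -0.0]
force: [-0.3, -0.3, -0.3]
opening: 0.0171
finger_force: 60.9
```

Call:
{"name": "move_arm", "arguments": {"rows": [[0,0,0.1,0,0,0],[0,0,0.1,0,0,0],[0,0,0,0,0,0]]}}

```text
time: 11.5
ee_pos: [0.5808, 0.0578, 0.1351]
tcp_rot: [-0.0, -0.043, 0.999, -0.0]
force: [0.3, 0.1, -0.7]
opening: 0.0172
finger_force: 60.9
```

Call:
{"name": "move_arm", "arguments": {"rows": [[0,0,0.15,0,0,0],[0,0,0.15,0,0,0],[0,0,0.15,0,0,0],[0,0,0.15,0,0,0],[0,0,0,0,0,0]]}}

```text
time: 12.12
ee_pos: [0.5808, 0.0578, 0.111]
tcp_rot: [-0.0, -0.043, 0.999, -0.0]
force: [-0.8, 0.1, -0.9]
opening: 0.0171
finger_force: 60.9
```

Call:
{"name": "move_arm", "arguments": {"rows": [[0,0,0.06,0,0,0],[0,0,0.05,0,0,0],[0,0,0.04,0,0,0],[0,0,0,0,0,0]]}}

```text
time: 12.62
ee_pos: [0.5816, 0.0578, 0.1067]
tcp_rot: [0.001, -0.043, 0.999, 0.0]
force: [-2.0, -0.3, 7.9]
opening: 0.0169
finger_force: 62.4
```

Call:
{"name": "move_arm", "arguments": {"rows": [[0,0,0,0,0,0],[0,0,0,0,0,0],[0,0,0,0,0,0],[0,0,-0.1,0,0,0],[0,0,-0.5,0,0,0],[0,0,-0.8,0,0,0],[0,0,-0.8,0,0,0],[0,0,0,0,0,0]], "gripper": -0.4}}

```text
time: 13.62
ee_pos: [0.5828, 0.058, 0.1964]
tcp_rot: [0.003, -0.043, 0.999, 0.0]
force: [-0.1, -0.1, 0.3]
opening: 0.0597
finger_force: 0.0
```

```bash
python3 - <<'E'
from h import *
s,t=cam("side"),cam("top")
o=np.zeros((600,800,3),np.uint8)
o[:,:200]=cv2.resize(t["image"][150:225,155:180],(200,600),interpolation=cv2.INTER_CUBIC)
o[:,200:]=cv2.resize(s["image"][160:240,190:270],(600,600),interpolation=cv2.INTER_NEAREST)
cv2.imwrite("pics/seated.png",o)
st=env.observe();print(st["ee_pos"],st["time"])
E
```

```text
[0.58080146 0.0577921  0.19353514] 13.725
```

View pics/seated.png

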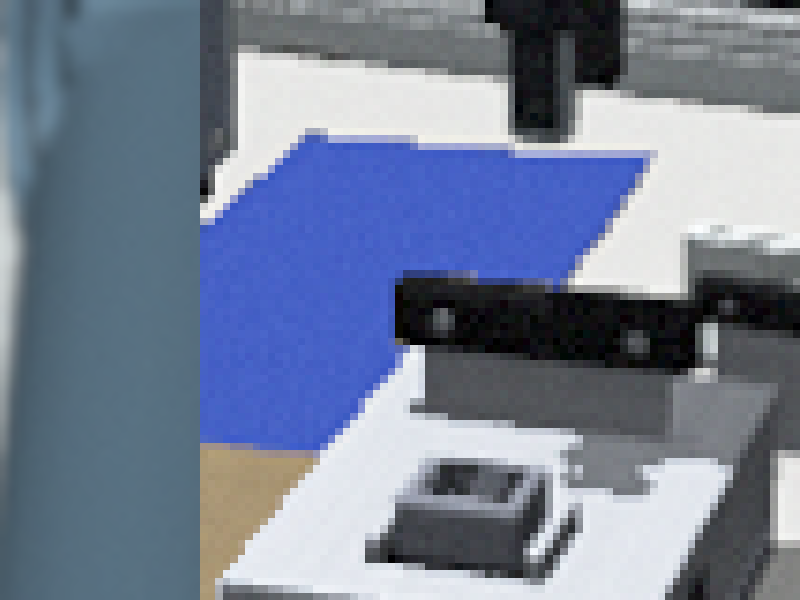

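The scraper is upright in the slot, with its handle at crop (397–700, 272–372) and the key untouched at (470,500). Next I'll check how deep it sits and where the key is.

```bash
python3 - <<'E'
from h import *
np.set_printoptions(precision=4,suppress=True)
s,t=cam("side"),cam("top")
P=lambda L:[[190+(x-200)/7.5,160+y/7.5] for x,y in L]
th=np.radians(4.9);n=np.array([-np.sin(th),np.cos(th),0]);P0=np.array([.582,.0578,.1])
def pl(off,px):
    d=rays(s,P(px));Q=P0+n*off; return s["p"]+d*(((Q-s["p"])@n)/(d@n))[:,None]
print("handle",pl(.009,[(397,274),(700,300),(697,372),(397,343)]))
print("mouth line",pl(.0015,[(425,405),(668,430)]))
ks=P([(425,460),(550,472),(529,514),(393,503)]);print("key side",onz(s,ks,.096),onz(s,ks,.096).mean(0))
kt=[[145+x/6.667,165+y/6.667] for x,y in((120,125),(197,125),(200,213),(118,215))];print("key top",onz(t,kt,.096),onz(t,kt,.096).mean(0))
print("tri",tri(t,np.mean(kt,0),s,np.mean(ks,0)))
E
```

```text
handle [[0.6378 0.0716 0.1278]
 [0.5291 0.0623 0.1295]
 [0.5296 0.0623 0.1027]
 [0.6381 0.0716 0.1017]]
mouth line [[0.6309 0.0635 0.0758]
 [0.5418 0.0559 0.0764]]
key side [[0.595  0.1517 0.096 ]
 [0.553  0.1464 0.096 ]
 [0.5479 0.1798 0.096 ]
 [0.5917 0.1871 0.096 ]] [0.5719 0.1662 0.096 ]
key top [[0.5974 0.1778 0.096 ]
 [0.5977 0.1424 0.096 ]
 [0.5566 0.1394 0.096 ]
 [0.5554 0.1768 0.096 ]] [0.5768 0.1591 0.096 ]
tri (array([0.576 , 0.1593, 0.0927]), np.float64(0.0027026047021657916))
```

The scraper is seated. The contact TCP height of 0.1067 matches the stand height 0.0857 plus the 21 mm difference between the two floors. Now I'll shut the fingers and go over the key.

Call:
{"name": "move_arm", "arguments": {"rows": [[-0.01,0.52,0,0,0,0],[-0.01,0.52,0,0,0,0],[-0.01,0.52,0,0,0,0],[-0.01,0.52,0,0,0,0],[-0.01,0.52,0,0,0,0],[0,0,0.4,0,0,0],[0,0,0.4,0,0,0],[0,0,0.4,0,0,0],[0,0,0.4,0,0,0],[0,0,0,0,0,0]], "gripper": 1, "force": 30}}

```text
time: 15.08
ee_pos: [0.5728, 0.1608, 0.1277]
tcp_rot: [-0.001, -0.043, 0.999, -0.001]
force: [0.3, 0.7, -0.9]
opening: 0.0003
finger_force: 0.0
```

```bash
python3 - <<'E'
from h import *
s=cam("side")
cv2.imwrite("pics/key.png",cv2.resize(s["image"][165:240,185:285],(800,600),interpolation=cv2.INTER_NEAREST))
st=env.observe();print(st["ee_pos"],st["time"],st["force"],st["opening"])
E
```

```text
[0.5734983  0.1611644  0.12877955] 15.125 [0.95429411 1.29624095 0.23837561] -0.00015027303492761603
```

View pics/key.png

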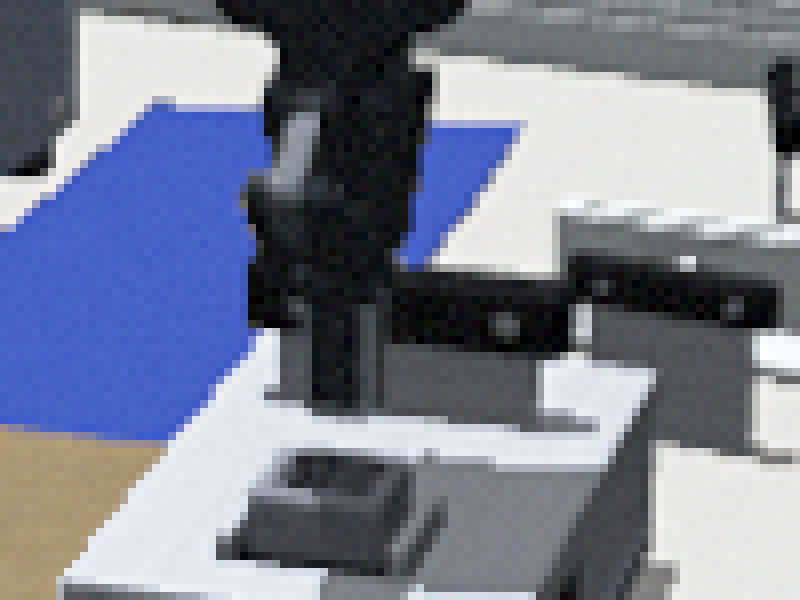

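The closed fingertips, at (338,408), are centred over the key at (330,480). I'll lower them onto it.

Call:
{"name": "move_arm", "arguments": {"rows": [[0,0,0.2,0,0,0],[0,0,0.2,0,0,0],[0,0,0,0,0,0],[0,0,0,0,0,0]]}}

```text
time: 15.62
ee_pos: [0.5739, 0.1616, 0.1136]
tcp_rot: [0.0, -0.043, 0.999, 0.0]
force: [0.3, 0.4, 0.8]
opening: 0.0003
finger_force: 0.0
```

Call:
{"name": "move_arm", "arguments": {"rows": [[0,0,0.05,0,0,0],[0,0,0.05,0,0,0],[0,0,0,0,0,0]]}}

```text
time: 16.0
ee_pos: [0.5737, 0.1615, 0.1094]
tcp_rot: [-0.0, -0.043, 0.999, -0.0]
force: [0.2, 0.7, -0.1]
opening: -0.0001
finger_force: 0.0
```

Call:
{"name": "move_arm", "arguments": {"rows": [[0,0,0.05,0,0,0],[0,0,0,0,0,0]]}}

```text
time: 16.25
ee_pos: [0.5737, 0.1615, 0.1073]
tcp_rot: [-0.0, -0.043, 0.999, -0.0]
force: [-0.0, 0.2, 0.2]
opening: 0.0001
finger_force: 0.0
```

Call:
{"name": "move_arm", "arguments": {"rows": [[0,0,0.05,0,0,0],[0,0,0,0,0,0]]}}

```text
time: 16.5
ee_pos: [0.5739, 0.1616, 0.1058]
tcp_rot: [0.0, -0.043, 0.999, 0.0]
force: [-1.3, -0.5, 5.3]
opening: -0.0002
finger_force: 2.1
```

Call:
{"name": "move_arm", "arguments": {"rows": [[0,0,0.07,0,0,0],[0,0,0.07,0,0,0],[0,0,0.06,0,0,0],[0,0,0,0,0,0],[0,0,0,0,0,0]]}}

```text
time: 17.12
ee_pos: [0.5739, 0.1616, 0.0981]
tcp_rot: [0.0, -0.043, 0.999, 0.0]
force: [-3.2, -1.0, 7.1]
opening: -0.0001
finger_force: 3.7
```

Call:
{"name": "move_arm", "arguments": {"rows": [[0,0,0,0,0,0]]}}

```text
time: 17.25
ee_pos: [0.5739, 0.1616, 0.0981]
tcp_rot: [0.0, -0.043, 0.999, 0.0]
force: [-1.8, -1.4, 7.1]
opening: -0.0002
finger_force: 3.7
```

Call:
{"name": "move_arm", "arguments": {"rows": [[0,0,0,0,0,0]]}}

```text
time: 17.38
ee_pos: [0.5739, 0.1616, 0.0981]
tcp_rot: [0.0, -0.043, 0.999, 0.0]
force: [-1.8, -1.1, 7.5]
opening: -0.0001
finger_force: 3.7
```

Call:
{"name": "move_arm", "arguments": {"rows": [[0,0,0.04,0,0,0],[0,0,0.037,0,0,0],[0,0,0,0,0,0],[0,0,0,0,0,0],[0,0,0,0,0,0]]}}

```text
time: 18.0
ee_pos: [0.5739, 0.1616, 0.0951]
tcp_rot: [0.0, -0.043, 0.999, 0.0]
force: [-3.2, -2.1, 8.7]
opening: -0.0
finger_force: 4.3
```

```bash
python3 - <<'E'
from h import *
F=[];Z=[]
for i in range(8):
    s=cam("side"); st=env.observe(); F.append(st["force"]);Z.append(st["ee_pos"])
print(np.mean(F,0),np.mean(Z,0),np.std(Z,0),st["time"])
# brightness of key tip vs cheek: scraper still there?
np.set_printoptions(precision=4,suppress=True)
g=s["image"].max(2); m=(g[185:215,205:275]<50); print(m.sum())
E
```

```text
[-2.96933859 -1.02847128  8.32392889] [0.57392242 0.16159533 0.09512606] [1.03623410e-05 1.13523316e-05 7.16117020e-06] 18.4
744
```

```bash
python3 -c "
from cell import env
print(env.finish_job())"
```

```text
the job is handed in; nothing more can be done
None
```

The job is handed in at about 18.4 s: the scraper stands on the slot floor and is released, and the fingertips hold the run key flush to within about 0.1 mm by arm position, at roughly 8.5 N. On the first try the blade caught the slot's chamfer at about 36 N of wrist force, just under the 40 N press limit, before I lifted it and shifted it 4 mm.

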